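Lock the indexing decorating wheel

TASK

Lock the decorating wheel on the glass bench: push it round by its black spinner knob until the gap in its rim faces the steel locking bar, then push the bar by its red knob fully home through the gap. Nothing is to be picked up: the round glass panel stays lying flat in the middle of the wheel, and the glue bottle, frit jar and dish of glass chips stay where they stand.

Things in the scene. Friction and masses are not known exactly. Their poses are not given: they have to be found in the camera images.
- stand: Fixed green cast stand of the decorating wheel. Origin on the wheel's vertical axis at table level; its -y axis points from the wheel's axis to the locking bar, its z axis is up. The stand reaches out 245 mm along its -y to carry the bar (60 mm wide). Two dark steel guides, each 41 mm wide, 12 mm long and 46 mm high over the table, hold the bar at 133 mm and 226 mm from the wheel's axis; the red knob travels between them.
- wheel (a joint): Angle of the wheel on the stand's vertical axis (rad), growing counter-clockwise seen from above. At 0, and at every whole turn (6.283) from it, the gap in the rim faces the bar. It turns either way without end, with a drag of about 1.3 N at the spinner knob, and stays where it is left. The wheel is 236 mm across. Its aluminium rim ring (92 to 118 mm from the axis) has its top 39 mm above the table. Inside, the work plate (148 mm across) has its mat 48 mm above the table.
- gate (a point): Middle of the only gap in the wheel's aluminium rim, on the rim's top face, 105 mm from the wheel's axis. The gap runs radially right through the rim and is 18 mm wide, flaring to 26 mm at the outside; black web shows below it, and a yellow painted line marks each side of it.
- spinner_knob (a point): Centre of the top of the black spinner knob, fixed to the rim directly opposite the gap, 105 mm from the wheel's axis; 24 mm diameter, from 43 to 75 mm above the table.
- lock_bar (a joint): How far the locking bar has been pushed towards the wheel (m): 0 drawn back, 0.042 fully home at its stop. It slides with about 2 N of drag and stays where it is left. Off the gap the nose meets the rim at about 0.008.
- bar_nose (a point): Upper edge of the round nose of the flat steel locking bar (14 mm wide, 10 mm thick, top 38 mm above the table), at its foremost point. Drawn back it is 126 mm from the wheel's axis, home 84 mm, 8 mm inside the rim. The bar slides along the stand's y axis.
- bar_handle (a point): Centre of the top of the upright red knob on the locking bar, 18 mm diameter, from 42 to 74 mm above the table; 193.5 mm from the wheel's axis when the bar is drawn back, 151.5 mm when home.
- roundel_center (a point): Centre of the loose round glass panel (124 mm across, 6 mm thick, pale with coloured pieces) lying on the wheel's mat; its underside is 48 mm above the table.
- glue_bottle_center (a point): Blue-grey glue bottle with a pointed nozzle, 48 mm diameter, 112 mm high, standing loose on the table; the point is half-way up.
- frit_jar_center (a point): Blue jar of glass frit with a white cap, 58 mm diameter, 75 mm high, standing loose on the table; the point is half-way up.
- chip_dish_center (a point): Shallow black dish of coloured glass chips, 108 mm across, 18 mm high, standing loose on the table; the point is half-way up.
Mind the look-alikes: they are no part of the job. Leave any brown or orange look-alike of the part that bears roundel_center alone.

How it is judged:
By the outcome, as a careful person would: the job done as asked, in the order asked, and still so for the second after the job is handed in, with the robot touching nothing.
It also fails if it takes over 64 s, if anything falls off the work surface, if the arm or the gripper's body presses on something with over 40 N, if the wrist force passes 120 N, or if a joint passes its speed limit or range.

ROBOT

A 6-joint arm with a two-finger parallel gripper is mounted at the origin on the work surface. World frame = base frame: x ahead of the robot, y to its left, z up, the work surface at z = 0. Lengths are in m, angles in degrees, forces in N, time in s.
With the tool pointing down it reaches from about 0.325 to 0.85 m from the base axis. Payload 15.5 kg.
Tool frame: the origin (TCP) lies at the very end of the fingers, on their centre line; the grasp point (between the pads) lies arm.grip_depth behind it (arm.grip_depth is the distance from the TCP to the grasp point, in m); z points along the fingers, y is the line along which they close (so a half turn about z gives the same grasp; the last joint's range is limited). The gripper opens to 91 mm and grips with 3 to 60 N. Pads are 32 mm wide; open, the fingers measure 118 mm over their backs; the gripper's body (76 mm by 178 mm) begins 60 mm behind the grasp point.
Start: joints at [71.362, 28.281, 77.091, -0, 74.628, -5.472], TCP at [0.142, 0.609, 0.214] pointing down, gripper open.
Joint ranges: [-166.48, 166.48], [-47.26, 123.95], [12.59, 153.08], [-70.14, 250.14], [6.76, 159.57], [-176.63, 176.63]. Speed limits (degrees/s): [108.29, 108.29, 147.25, 172.46, 172.46, 172.46].

INTERFACE

Orientations are given as a 3x3 rotation matrix whose columns are the frame's x, y, z axes.
In Python, from rig import arm gives the robot as it stands. Calls block until the motion is done:
- arm.move_to(position, orientation): joint-space move of the TCP to a pose.
- arm.move_l(position, orientation=None, feed=0.15): straight line of the TCP; orientation=None keeps the orientation; feed is the mean speed in m/s.
- arm.move_joints(angles): joint-space move.
- arm.grip(opening): finger opening in m; the grip force is fixed at half the most; returns when the fingers have stopped.
- arm.sleep(seconds).
- arm.solve_ik(position, orientation): joint angles nearest the present ones, or None.
- arm.snapshot(name): name is "scene" or "top" or "wrist"; returns the picture (400x640x3 uint8, red, green, blue); there is no depth.
- arm.get_calibration(name): a dict with "intrinsics" (3x3 intrinsics, pixels), "cam_to_world" (4x4, takes a point from camera to world coordinates). Camera axes: x right, y down, z forward; pixel columns grow to the right and rows downward; lengths in m; the calibration is good to about 2 mm. A picture is of the moment at which its call begins: read the wrist's pose just before it. get_calibration takes no time and is no camera call; for the wrist camera it gives the pose at the moment of the call.
A pose or a line that the arm cannot do raises arm.Unreachable and nothing moves.
- arm.sign_off(): hands the job in; it is judged then, once.
Readings, each from a call of its own:
- arm.current_t(): time.
- arm.current_joint_positions(): joint angles.
- arm.current_dq(): joint speeds.
- arm.current_tau(): joint torques, N m.
- arm.current_ee_pos(): TCP position.
- arm.current_tool_rot(): TCP orientation.
- arm.current_force(): force on the tool from outside, world axes, zero at the start.
- arm.current_torque(): the same for the moment, N m.
- arm.current_width(): finger opening in m.
- arm.current_grasp_force(): force on a finger pad.
Only numpy, scipy, OpenCV 4.12 (cv2) and the standard library are available. Lean on these libraries where they do the work, as an engineer would, in place of code of your own. Each camera call takes 0.05 s, during which the arm holds its last target. There are 200 camera calls.

## Working session

There is one attempt and no reset: what is moved stays moved. The work goes in short steps, each a Python script; the robot and the scene stay as the last script left them, time stands still between calls to the robot, and variables do not carry over. Pictures are saved under pics/ and viewed, at most 10 in all, crops included, and the job is handed in when it is done.

```bash
mkdir -p pics; ls; python3 - <<'E'
from rig import arm
import cv2,numpy as np
for n in("scene","top"):
    im=arm.snapshot(n); cv2.imwrite(f"pics/{n}0.png",im[:,:,::-1])
    c=arm.get_calibration(n);print(n,np.round(c["intrinsics"],1).tolist(),np.round(c["cam_to_world"],3).tolist())
print(arm.current_t(),arm.grip_depth,np.round(arm.current_tool_rot(),3).tolist())
E
```

```text
pics
scene [[388.6, 0.0, 326.0], [0.0, 388.6, 198.9], [0.0, 0.0, 1.0]] [[-0.417, 0.528, -0.74, 1.305], [0.909, 0.241, -0.34, 0.315], [-0.001, -0.815, -0.58, 0.61], [0.0, 0.0, 0.0, 1.0]]
top [[476.1, 0.0, 329.9], [0.0, 476.1, 204.5], [0.0, 0.0, 1.0]] [[-0.017, -0.994, 0.111, 0.47], [-1.0, 0.016, -0.006, -0.017], [0.004, -0.111, -0.994, 1.326], [0.0, 0.0, 0.0, 1.0]]
0.1 0.0188 [[-0.974, 0.228, -0.0], [0.228, 0.974, -0.001], [0.0, -0.001, -1.0]]
```

View pics/top0.png

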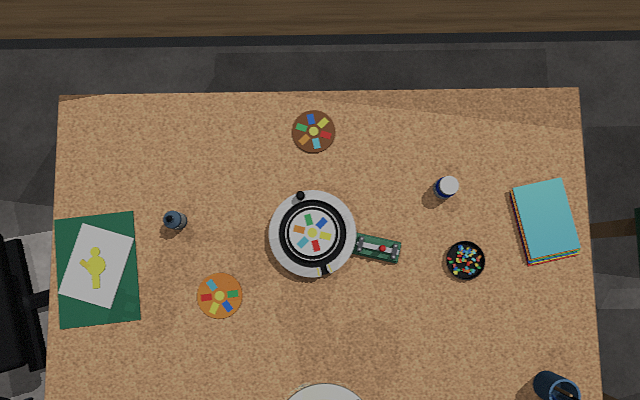

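View pics/scene0.png

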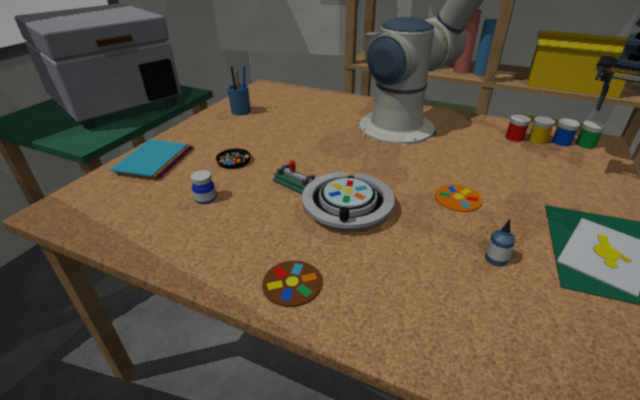

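The top view shows the wheel centred near (312,234), the spinner knob at (300,196), the gap with yellow marks at (325,270), and the red bar knob at (383,248). The scene view agrees: the roundel look-alikes lie clear of the wheel, and so do the bottle, jar and dish. Next I'll measure the points in both views.

```bash
cat > h.py <<'E'
import cv2,numpy as np
def ray(c,p):
    d=np.linalg.inv(c["intrinsics"])@[p[0],p[1],1.];T=np.array(c["cam_to_world"]);return T[:3,3],T[:3,:3]@d
def plane(c,p,z):
    o,d=ray(c,p);return o+d*(z-o[2])/d[2]
def tri(rs):
    A=0;b=0
    for o,d in rs:
        d=d/np.linalg.norm(d);P=np.eye(3)-np.outer(d,d);A=A+P;b=b+P@o
    return np.linalg.solve(A,b)
def blobs(im,lo,hi,box,amin=4):
    """HSV blobs in box x0,y0,x1,y1 -> list of (area,cx,cy), largest first"""
    h=cv2.cvtColor(np.ascontiguousarray(im),cv2.COLOR_RGB2HSV);m=cv2.inRange(h,lo,hi)
    k=np.zeros_like(m);x0,y0,x1,y1=box;k[y0:y1,x0:x1]=m[y0:y1,x0:x1]
    n,_,s,c=cv2.connectedComponentsWithStats(k)
    return sorted([(int(s[i,4]),*np.round(c[i],1)) for i in range(1,n) if s[i,4]>=amin],reverse=True)
E
python3 - <<'E'
from rig import arm
from h import *
R={}
for n,bx in(("top",(340,225,410,270)),("scene",(270,150,310,195))):
    im=cv2.imread(f"pics/{n}0.png")[:,:,::-1];R[n]=im
    print(n,"red",blobs(im,(0,130,70),(8,255,255),bx),blobs(im,(172,130,70),(180,255,255),bx))
im=R["top"]; c=arm.get_calibration("top")
# rim: bright low saturation
h=cv2.cvtColor(np.ascontiguousarray(im),cv2.COLOR_RGB2HSV)
m=cv2.inRange(h,(0,0,120),(180,45,255));k=np.zeros_like(m);k[180:290,255:360]=m[180:290,255:360]
cs,_=cv2.findContours(k,cv2.RETR_EXTERNAL,cv2.CHAIN_APPROX_NONE);q=max(cs,key=cv2.contourArea)
e=cv2.fitEllipse(cv2.convexHull(q));print(e)
ax=plane(c,e[0],.039);print("axis",ax)
print("dia",np.linalg.norm(plane(c,(e[0][0]+e[1][0]/2,e[0][1]),.039)-ax)*2)
print("yellow",blobs(im,(20,120,100),(35,255,255),(300,255,345,285),2))
print("black",blobs(im,(0,0,0),(180,255,50),(285,182,312,203)))
for nm,p,z in(("knob",(300,196),.075),("gap",(325,270),.039),("red",(383,248),.074),("bottle",(175,220),.056),("jar",(447,187),.075),("dish",(465,260),.018)):
    P=plane(c,p,z);d=P-ax;print(nm,P.round(3),np.hypot(*d[:2]).round(4),np.degrees(np.arctan2(d[1],d[0])).round(1))
cs=arm.get_calibration("scene")
print("knob tri",tri([ray(c,(300,195)),ray(cs,(344,211))]),"red tri",tri([ray(c,(382,248)),ray(cs,(292,164))]))
E
```

```text
top red [(27, np.float64(382.0), np.float64(247.5))] []
scene red [(56, np.float64(291.8), np.float64(165.0))] []
((311.7880554199219, 232.3435516357422), (45.68351364135742, 46.430213928222656), 84.5578384399414)
axis [0.53806342 0.02553483 0.039     ]
dia 0.12344638350435014
yellow [(8, np.float64(329.6), np.float64(267.6)), (8, np.float64(317.9), np.float64(271.5))]
black [(59, np.float64(299.8), np.float64(195.1)), (28, np.float64(306.4), np.float64(201.2))]
knob [0.633 0.054 0.075] 0.0991 16.9
gap [ 0.437 -0.009  0.039] 0.107 -161.4
red [ 0.492 -0.162  0.074] 0.1928 -103.8
bottle [0.576 0.39  0.056] 0.3663 84.0
jar [ 0.651 -0.336  0.075] 0.3791 -72.7
dish [ 0.457 -0.391  0.018] 0.4247 -101.0
knob tri [0.6369805  0.05435825 0.06576715] red tri [ 0.49277996 -0.16119889  0.06222357]
```

```bash
cat >> h.py <<'E'
def down(yaw):
    """tool down, y axis at heading yaw (deg)"""
    a=np.radians(yaw);y=np.array([np.cos(a),np.sin(a),0]);z=np.array([0,0,-1.]);return np.column_stack([np.cross(y,z),y,z])
E
python3 - <<'E'
from rig import arm
from h import *
T=np.array(arm.get_calibration("wrist")["cam_to_world"]);R=np.array(arm.current_tool_rot());p=np.array(arm.current_ee_pos())
o=R.T@(T[:3,3]-p);f=R.T@T[:3,2];print("cam in tool",o.round(3),f.round(3))
Rd=down(77); h=.33
# put the optical axis through a point between axis and bar at z=.04
tgt=np.array([.53,-.02,.04]); P=np.array([0,0,h])
fo=Rd@f; oo=Rd@o; s=(P[2]+oo[2]-.04)/-fo[2]; q=tgt-oo-s*fo; q[2]=h
print(q,s); arm.move_to(q,Rd)
for i in range(2):
    c=arm.get_calibration("wrist"); im=arm.snapshot("wrist"); np.savez(f"w{i}.npz",im=im,**c); cv2.imwrite(f"pics/w{i}.png",im[:,:,::-1])
    if i==0: arm.move_l(q+np.array([0,-.07,0.]),feed=.2)
print(arm.current_t())
E
```

```text
cam in tool [ 0.076 -0.    -0.171] [-0.269 -0.001  0.963]
[ 0.47907031 -0.00754458  0.33      ] 0.4781770606527642
3.225
```

View pics/w0.png

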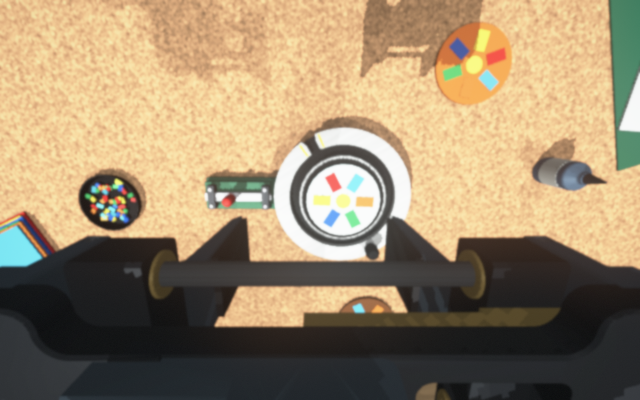

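The wrist view shows the wheel centred near (343,195), the gap with yellow marks at (313,145), the spinner knob at (374,247), and the red knob at (229,201) between its guides.

```bash
cat >> h.py <<'E'
from scipy.optimize import least_squares
def meas(im,c,ax0=(.538,.0255),dbg=None):
    """project image to the z=.039 plane on a 0.5 mm map about ax0 and measure there"""
    S=.0005;N=1000;K=np.array(c["intrinsics"]);T=np.array(c["cam_to_world"]);W=np.linalg.inv(T)
    pix=lambda P:(lambda q:(q[:,:2]/q[:,2:]))((P@W[:3,:3].T+W[:3,3])@K.T)
    # map: u -> -y , v -> -x
    uv=np.array([[0,0],[N,0],[N,N],[0,N]],np.float32)
    P=np.column_stack([ax0[0]-(uv[:,1]-N/2)*S,ax0[1]-(uv[:,0]-N/2)*S,np.full(4,.039)])
    H=cv2.getPerspectiveTransform(pix(P).astype(np.float32),uv)
    o=cv2.warpPerspective(np.ascontiguousarray(im),H,(N,N));h=cv2.cvtColor(o,cv2.COLOR_RGB2HSV)
    m=cv2.inRange(h,(0,0,115),(180,40,255))
    th=np.radians(np.arange(0,360,2));pts=[]
    for t in th:   # outermost rim pixel along each ray, radius .08-.13
        r=np.arange(.08,.135,.0005);u=(N/2-r*np.sin(t)/S).astype(int);v=(N/2-r*np.cos(t)/S).astype(int)
        g=np.where(m[v,u])[0]
        if len(g)>20: pts.append((ax0[0]+r[g[-1]]*np.cos(t),ax0[1]+r[g[-1]]*np.sin(t)))
    p=np.array(pts)
    f=least_squares(lambda a:np.hypot(p[:,0]-a[0],p[:,1]-a[1])-a[2],[*ax0,.118],loss="soft_l1",f_scale=.0015)
    y=cv2.inRange(h,(18,60,100),(36,255,255));vv,uu=np.nonzero(y);X=ax0[0]-(vv-N/2)*S;Y=ax0[1]-(uu-N/2)*S
    r=np.hypot(X-f.x[0],Y-f.x[1]);k=(r>.092)&(r<.116)
    if dbg: cv2.imwrite(dbg,cv2.resize(o[100:900,100:900],(600,600),interpolation=cv2.INTER_AREA)[:,:,::-1])
    return f.x,np.c_[X,Y][k],m
E
python3 - <<'E'
from h import *
from rig import arm
L=[(cv2.imread("pics/top0.png")[:,:,::-1],arm.get_calibration("top"))]
for i in(0,1):
    d=np.load(f"w{i}.npz");L.append((d["im"],{k:d[k] for k in("intrinsics","cam_to_world")}))
red=[]
for i,(im,c) in enumerate(L):
    f,y,_=meas(im,c,dbg=f"pics/d{i}.png");a=np.degrees(np.arctan2(y[:,1]-f[1],y[:,0]-f[0]))%360
    b=blobs(im,(0,150,70),(6,255,255),[(340,225,410,270),(210,190,245,215),(150,150,500,240)][i])
    print(f.round(4),len(y),"gap",np.median(a).round(1),np.histogram(a,np.arange(a.min()-1,a.max()+2,2)) if len(a) else 0,"red",b[:3])
E
```

```text
[0.5364 0.0247 0.1179] 806 gap 189.1 (array([ 63, 304,  54,   0,   0,   0,   0,   0,   0,   9, 316,  60]), array([184.73258728, 186.73258728, 188.73258728, 190.73258728,
       192.73258728, 194.73258728, 196.73258728, 198.73258728,
       200.73258728, 202.73258728, 204.73258728, 206.73258728,
       208.73258728])) red [(27, np.float64(382.0), np.float64(247.5))]
[0.5361 0.0232 0.1186] 413 gap 188.3 (array([111, 109,   0,   0,   0,   0,   0,   0,   0,  64, 129]), array([185.58348609, 187.58348609, 189.58348609, 191.58348609,
       193.58348609, 195.58348609, 197.58348609, 199.58348609,
       201.58348609, 203.58348609, 205.58348609, 207.58348609])) red [(67, np.float64(227.9), np.float64(200.5))]
[0.5361 0.0233 0.1186] 473 gap 188.4 (array([ 93, 162,   0,   0,   0,   0,   0,   0,   0,  39, 179]), array([185.36807448, 187.36807448, 189.36807448, 191.36807448,
       193.36807448, 195.36807448, 197.36807448, 199.36807448,
       201.36807448, 203.36807448, 205.36807448, 207.36807448])) red [(89, np.float64(375.3), np.float64(172.4)), (67, np.float64(269.3), np.float64(191.6)), (34, np.float64(156.0), np.float64(196.6))]
```

View pics/d1.png

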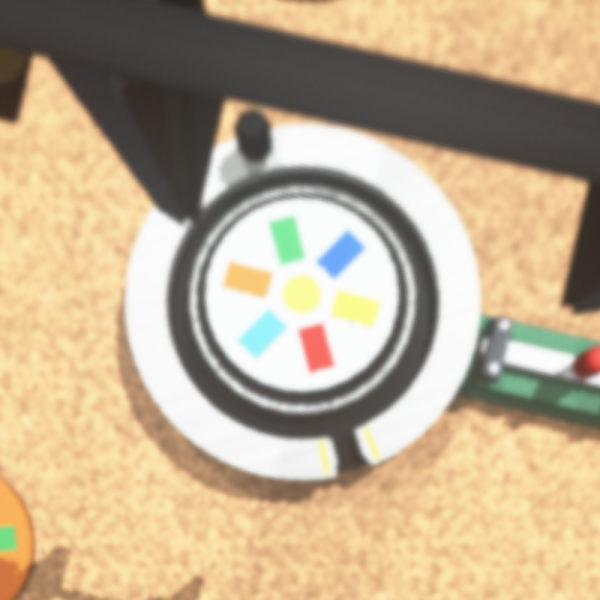

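The rectified wheel picture shows the fit is good (radius 0.118, axis about (0.536, 0.0235)). The gap is at about 196.8°. Next comes the bar direction, taken from the red knob by triangulation and from the bar strip on the plane map.

```bash
python3 - <<'E'
from h import *
from rig import arm
ax=np.array([.5362,.0235]);cs=[arm.get_calibration("top")]
for i in(0,1):
    d=np.load(f"w{i}.npz");cs.append({k:d[k] for k in("intrinsics","cam_to_world")})
px=[(382,247.5),(227.9,200.5),(269.3,191.6)]
rs=[ray(c,p) for c,p in zip(cs,px)];rs.append(ray(arm.get_calibration("scene"),(291.8,165)))
for s in((0,3),(1,2),(0,1,2,3)):
    P=tri([rs[i] for i in s]);d=P[:2]-ax;print("red",s,P.round(4),np.hypot(*d).round(4),np.degrees(np.arctan2(d[1],d[0])).round(2))
for i in(0,1):
    d=np.load(f"w{i}.npz");f,y,m=meas(d["im"],cs[i+1])
    v,u=np.nonzero(m);X=.538-(v-500)*.0005;Y=.0255-(u-500)*.0005
    r=np.hypot(X-ax[0],Y-ax[1]);a=np.degrees(np.arctan2(Y-ax[1],X-ax[0]))
    for r0,r1 in((.142,.16),(.16,.178),(.2,.218)):
        k=(r>r0)&(r<r1)&(a>-115)&(a<-92);print(i,r0,k.sum(),np.median(a[k]).round(2),"width",np.radians(np.ptp(np.percentile(a[k],[3,97])))*(r0+r1)/2)
    a2=np.degrees(np.arctan2(y[:,1]-ax[1],y[:,0]-ax[0]))%360
    print("gap",(a2[a2<196].mean()+a2[a2>196].mean())/2)
# feasibility of the arc
q0=None
for t in(16.8,40,60,77):
    for y in (t+90,t-90): print(t,y,np.round(arm.solve_ik([ax[0]+.105*np.cos(np.radians(t)),ax[1]+.105*np.sin(np.radians(t)),.052],down(y)),0))
E
```

```text
red (0, 3) [ 0.4941 -0.1614  0.0597] 0.1896 -102.83
red (1, 2) [ 0.4927 -0.1609  0.0627] 0.1895 -103.28
red (0, 1, 2, 3) [ 0.4936 -0.1618  0.0594] 0.1901 -102.95
0 0.142 1323 -103.72 width 0.01727015805868407
0 0.16 1313 -103.6 width 0.01728047107882732
0 0.2 1076 -103.99 width 0.01778927285514671
gap 196.8264036100236
1 0.142 1288 -103.7 width 0.016794187834840293
1 0.16 1294 -103.64 width 0.017010161377939384
1 0.2 1228 -103.73 width 0.017609487994379305
gap 196.8285054547926
16.8 106.8 [  -1.   40.   84.   -0.   56. -107.]
16.8 -73.2 [-1. 40. 84. -0. 56. 73.]
40 130 [   3.   39.   86.   -0.   55. -127.]
40 -50 [ 3. 39. 86. -0. 55. 53.]
60 150 [   5.   37.   90.   -0.   53. -145.]
60 -30 [ 5. 37. 90. -0. 53. 35.]
77 167 [   7.   36.   94.   -0.   50. -160.]
77 -13 [ 7. 36. 94. -0. 50. 20.]
```

```bash
cat >> h.py <<'E'
AX=np.array([.5362,.0235])
def pushpose(th,z=.052,off=.0255):
    t=np.radians(th);r=np.array([np.cos(t),np.sin(t)]);g=np.array([-r[1],r[0]])
    return np.array([*(AX+.105*r-off*g),z]),down(th-90)
def gap(arm,n="top",near=None):
    c=arm.get_calibration(n);im=arm.snapshot(n);f,y,_=meas(im,c,dbg=f"pics/gap_{int(arm.current_t()*100)}.png")
    a=np.degrees(np.arctan2(y[:,1]-f[1],y[:,0]-f[0]))%360;m=np.median(np.unique(a)) if near is None else near
    a=a[abs(a-m)<16];l,r=a[a<m],a[a>m];print("axis",f.round(4),"lines",l.mean().round(2) if len(l) else 0,r.mean().round(2) if len(r) else 0,len(l),len(r));return (l.mean()+r.mean())/2
E
python3 - <<'E'
from rig import arm
from h import *
arm.grip(0)
P,R=pushpose(8,.12);arm.move_to(P,R);arm.move_l(pushpose(8)[0],feed=.1)
F=[]
for th in np.arange(14,76,4.):
    arm.move_l(*pushpose(th),feed=.08);F.append(np.round(arm.current_force(),1))
print(F[::4],F[-1],arm.current_ee_pos(),pushpose(74)[0])
P,R=pushpose(60);arm.move_l(P,R,feed=.1)
arm.move_l(P+[0,0,.12],feed=.2)
print("gap",gap(arm,"top",None),arm.current_t())
cv2.imwrite("pics/w2.png",arm.snapshot("wrist")[:,:,::-1])
E
ls pics
```

```text
[array([ 0. , -0.6, -0.3]), array([-0.1, -0. , -0.2]), array([-0.1,  0. ,  0.1]), array([-0.4, -0.5,  0.5])] [0.5 0.5 0.5] [0.58972143 0.11730733 0.05201393] [0.5896541  0.11740373 0.052     ]
axis [0.5353 0.0286 0.1207] lines 246.64 261.69 357 130
gap 254.16756651710654 13.3167
d0.png
d1.png
d2.png
gap_1331.png
scene0.png
top0.png
w0.png
w1.png
w2.png
```

View pics/w2.png

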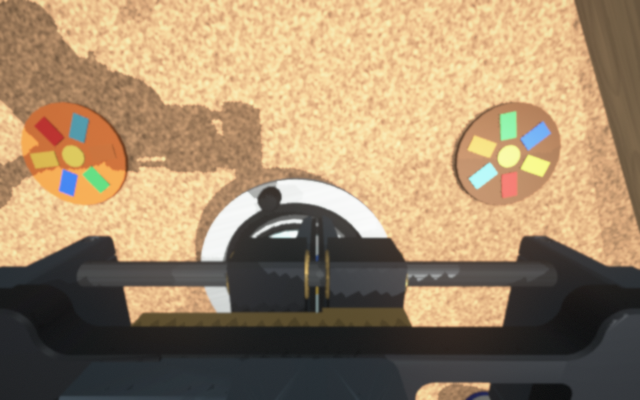

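The wrist view shows the knob pushed round to (270,199). The top view was partly blocked by the arm, so I'll re-measure from the earlier wrist viewpoint with the axis fixed.

```bash
python3 - <<'E'
from rig import arm
from h import *
arm.move_to([.479,-.0775,.33],down(77))
c=arm.get_calibration("wrist");im=arm.snapshot("wrist")
f,y,m=meas(im,c,dbg="pics/d3.png");a=np.degrees(np.arctan2(y[:,1]-AX[1],y[:,0]-AX[0]))%360
b=a[(a>235)&(a<275)];mid=(b.min()+b.max())/2;print(f.round(4),"gap",b[b<mid].mean(),b[b>mid].mean(),(b[b<mid].mean()+b[b>mid].mean())/2)
v,u=np.nonzero(m);X=.538-(v-500)*.0005;Y=.0255-(u-500)*.0005;r=np.hypot(X-AX[0],Y-AX[1]);a=np.degrees(np.arctan2(Y-AX[1],X-AX[0]))
for r0,r1 in((.142,.16),(.16,.178),(.2,.218)):
    k=(r>r0)&(r<r1)&(a>-115)&(a<-92);print(np.median(a[k])+360)
print(arm.current_t())
E
```

```text
[0.5354 0.0237 0.118 ] gap 245.34812078898085 263.53199826669896 254.4400595278399
256.3320312880726
256.3693543918629
256.265165422231
15.4083
```

View pics/d3.png

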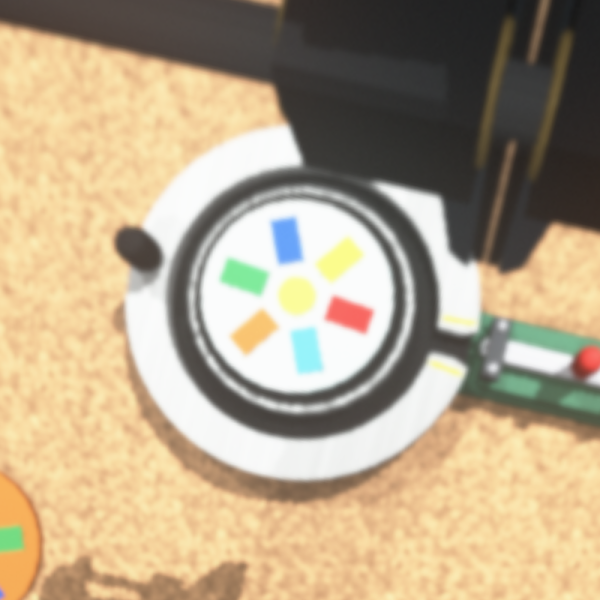

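The gap is now at 254.4° and the bar at 256.35°, which leaves about 1.9° still to push.

```bash
python3 - <<'E'
from rig import arm
from h import *
P,R=pushpose(62,.16);arm.move_to(P,R);arm.move_l(pushpose(62)[0],feed=.15)
for th in(70,74,75.9): arm.move_l(*pushpose(th),feed=.05)
arm.sleep(.3);print(arm.current_force(),arm.current_ee_pos()-pushpose(75.9)[0])
P,R=pushpose(64);arm.move_l(P,R,feed=.1);arm.move_l(P+[0,0,.12],feed=.25)
arm.move_to([.479,-.0775,.33],down(77))
c=arm.get_calibration("wrist");im=arm.snapshot("wrist")
f,y,m=meas(im,c,dbg="pics/d4.png");a=np.degrees(np.arctan2(y[:,1]-AX[1],y[:,0]-AX[0]))%360
b=a[(a>235)&(a<277)];mid=(b.min()+b.max())/2;print(f.round(4),"gap",b[b<mid].mean(),b[b>mid].mean(),(b[b<mid].mean()+b[b>mid].mean())/2)
print(arm.current_t())
E
```

```text
[ 0.07055193 -0.49765086  0.25574034] [ 1.18128348e-04 -6.86818870e-05 -2.39456350e-05]
[0.5355 0.0237 0.1181] gap 245.42338196765775 263.6658114076805 254.54459668766913
22.5417
```

```bash
python3 - <<'E'
from rig import arm
from h import *
P,R=pushpose(62,.14);arm.move_to(P,R);arm.move_l(pushpose(62)[0],feed=.15)
arm.move_l(*pushpose(74),feed=.08); arm.move_l(*pushpose(77.7),feed=.02)
print(arm.current_force())
P,R=pushpose(66);arm.move_l(P,R,feed=.1);arm.move_l(P+[0,0,.12],feed=.25)
arm.move_to([.479,-.0775,.33],down(77))
c=arm.get_calibration("wrist");im=arm.snapshot("wrist")
f,y,m=meas(im,c,dbg="pics/d5.png");a=np.degrees(np.arctan2(y[:,1]-AX[1],y[:,0]-AX[0]))%360
b=a[(a>235)&(a<277)];mid=(b.min()+b.max())/2;print(f.round(4),"gap",b[b<mid].mean(),b[b>mid].mean(),(b[b<mid].mean()+b[b>mid].mean())/2)
print(arm.current_t())
E
```

```text
[-0.40494707 -0.17206879  0.56602586]
[0.5355 0.0236 0.1181] gap 247.28177691101746 265.55756212087294 256.4196695159452
29.1417
```

The gap is aligned (256.4° against 256.35°). Next I push the bar home.

```bash
python3 - <<'E'
from rig import arm
from h import *
d=-np.array([np.cos(np.radians(76.35)),np.sin(np.radians(76.35))]);R=down(76.35)
pos=lambda r,z=.054:np.array([*(AX+r*d),z])
arm.move_to(pos(.232,.14),R);arm.move_l(pos(.232),feed=.15)
for r in(.215,.205,.195,.185,.178):
    arm.move_l(pos(r),feed=.05);f=np.array(arm.current_force())[:2]@d;print(r,round(f,1),end="; ")
    if f>12: break
else:
    while r>.168:
        r-=.0007;arm.move_l(pos(r),feed=.02);f=np.array(arm.current_force())[:2]@d;print(round(r,4),round(f,1),end="; ")
        if f>10: break
arm.sleep(.2);print(np.array(arm.current_force())[:2]@d,arm.current_t())
E
```

```text
0.215 -0.3; 0.205 0.7; 0.195 0.3; 0.185 -0.1; 0.178 0.8; 0.1773 0.3; 0.1766 2.1; 0.1759 1.8; 0.1752 0.6; 0.1745 1.4; 0.1738 0.5; 0.1731 0.6; 0.1724 0.7; 0.1717 1.5; 0.171 1.1; 0.1703 1.7; 0.1696 2.3; 0.1689 2.9; 0.1682 8.5; 0.1675 14.5; 14.522361985391035 36.5583
```

The force rose sharply at the stop. I'll back off, lift and check by picture.

```bash
python3 - <<'E'
from rig import arm
from h import *
d=-np.array([np.cos(np.radians(76.35)),np.sin(np.radians(76.35))]);R=down(76.35)
pos=lambda r,z=.054:np.array([*(AX+r*d),z])
arm.move_l(pos(.185),feed=.08);arm.move_l(pos(.185,.16),feed=.25)
rs=[]
for i,y in enumerate((-.0775,-.0075)):
    arm.move_to([.479,y,.33],down(77))
    c=arm.get_calibration("wrist");im=arm.snapshot("wrist")
    if i==0: f,_,m=meas(im,c,dbg="pics/d6.png")
    bl=[b for b in blobs(im,(0,150,70),(6,255,255),(150,120,500,260),15)]
    # red knob: blob whose ray at z=.062 lies near the bar line
    for b in bl:
        q=plane(c,b[1:],.062)[:2]-AX
        if .13<np.hypot(*q)<.21: print("red r",np.hypot(*q),np.degrees(np.arctan2(q[1],q[0]))%360,b);rs.append(ray(c,b[1:]))
P=tri(rs);print(P,np.hypot(*(P[:2]-AX)),arm.current_t())
E
```

```text
red r 0.1510701778895985 257.05880563301343 (64, np.float64(292.7), np.float64(192.7))
red r 0.15079409825479403 256.93486891024787 (55, np.float64(251.5), np.float64(201.8))
[ 0.50269726 -0.12402443  0.05994691] 0.1512808323540835 38.7583
```

View pics/d6.png

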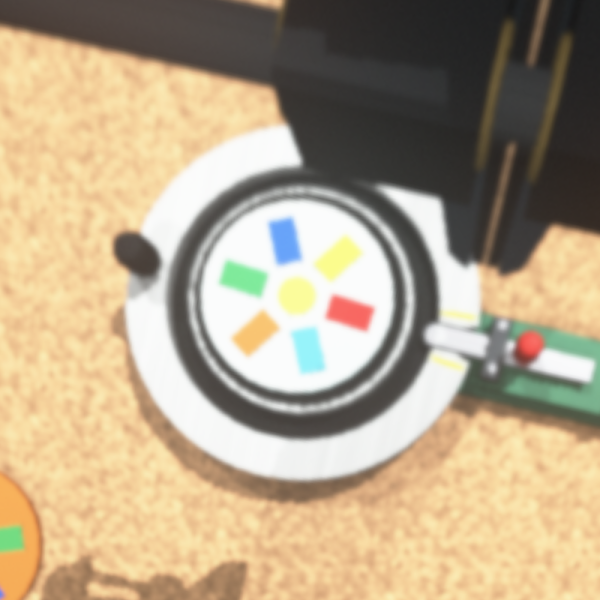

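The view shows the bar through the gap with its nose at (425,333), about 84 mm from the axis, and the red knob measures 151 mm, so the bar is home. The roundel still lies centred. I'm handing the job in.

```bash
python3 -c "
from rig import arm
print(arm.sign_off(),arm.current_t())"
```

```text
the job is handed in; nothing more can be done
the job is handed in; nothing more can be done
```

The wheel was turned until its gap faced the bar and the bar was pushed home against its stop (nose about 84 mm from the axis), the roundel still lying in the middle, and the job was handed in at about 39 s.

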